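# Square up and weigh down a freshly glued display base

### The arm

A 7-joint arm with a two-finger parallel gripper is mounted at the origin on the work surface. World frame = base frame: x ahead of the robot, y to its left, z up, the work surface at z = 0. Lengths are in mm, angles in rad, forces in N, time in s.
With the tool pointing down it reaches from about 400 to 875 mm from the base axis. Payload 4.4 kg.
Tool frame: the origin (TCP) lies at the very end of the fingers, on their centre line; the grasp point (between the pads) lies 19 mm behind it; z points along the fingers, y is the line along which they close (so a half turn about z gives the same grasp; the last joint's range is limited). The gripper opens to 85 mm and grips with 20 to 120 N. Pads are 22 mm wide; open, the fingers measure 114 mm over their backs; the gripper's body (76 mm by 85 mm) begins 54 mm behind the grasp point. The pads swing forward as they close: fully open they stand 13 mm farther back than shut.
Start: joints at [1.235, 0.628, 0.038, 1.517, -0.027, 0.996, -0.02], TCP at [173.278, -626.492, 231.313] pointing down, gripper open.
Joint ranges: [-3.06, 3.06], [-0.37, 2.12], [-1.25, 1.32], [0.18, 2.47], [-1.1, 4.24], [0.23, 1.98], [-2.94, 2.94]. Speed limits (rad/s): [2.57, 2.57, 3.14, 3.14, 3.14, 3.14, 3.14].

### API

Orientations are given as [roll, pitch, yaw] about the fixed x, y, z axes, in that order (R = Rz(yaw) Ry(pitch) Rx(roll)).
In Python, from cell import read_state, get_image, camera_info, finish_job gives the robot as it stands.
- The arm moves only by the tool play_rows, never from a script. Its argument "deltas" is one flat list of numbers, 7 for each row, row after row: the shift along the tool's x, y, z in mm, then the turn, a rotation vector about the tool's x, y, z in rad, then the opening, from 0 (shut) to 1 (fully open). In form: [dx, dy, dz, ax, ay, az, grip, dx, dy, dz, ax, ay, az, grip, ...]. A call has 1 to 10 rows; each row is the pose to reach, as a shift and turn from the pose commanded when the call began, along the tool's axes at that moment; what a row does not reach only later rows make up. A row lasts 1/8 s, in which the tool goes at most 62.5 mm and 10.7 degrees, less where a joint would pass 70% of its speed; a pose out of reach is approached as far as the arm can. A call with a gripper value outside its range is refused whole. The fingers move at their own pace and stop on an object; the grip force is fixed at half the most. Time passes only in rows, so rows that repeat a pose let the fingers close. It gives the time, the measured TCP pose, the force, the opening and the grip force at its end, in the units of the state.
- read_state(): the state, without advancing time (a new reading comes with each control period).
- get_image(name): name is "scene" or "top"; returns the picture (480x640x3 uint8, red, green, blue); there is no depth.
- camera_info(name): a dict with "fx", "fy", "cx", "cy" (pixels), "distortion" ([k1, k2, p1, p2, k3] as OpenCV has them; the pictures are not rectified), "T" (4x4, takes a point from camera to world coordinates). Camera axes: x right, y down, z forward; pixel columns grow to the right and rows downward; lengths in mm; the calibration is good to about 2 mm. A picture is of the moment at which its call begins. camera_info takes no time and is no camera call.
- finish_job(): hands the job in; it is judged then, once.
The state is a dict: "clock": time; "qpos": joint angles; "qd": joint speeds; "tau": joint torques, N m; "eef_pos": TCP position; "tool_rot": TCP orientation; "force": force on the tool from outside, world axes, zero at the start; "torque": the same for the moment, N m; "width": finger opening in mm; "gripper_force": force on a finger pad.
Only numpy, scipy, OpenCV 4.12 (cv2) and the standard library are available. Lean on these libraries where they do the work, as an engineer would, in place of code of your own. Each camera call takes 0.05 s, during which the arm holds its last target. There are 200 camera calls.

### The job

The two boards of a model's display base have just been laid together with glue in the gluing jig and have slid askew. Push both boards fully home into the jig's corner, so that each lies flush against both fences, then weigh them down with one steady, straight pile of all three weights centred on the boards: widest base first, narrowest last, each upright and set down gently, not dropped. Leave the plastic jeep and the dish of parts where they are.

Things in the scene. Friction and masses are not known exactly. Their poses are not given: they have to be found in the camera images.
- jig_corner (a point): Gluing jig, fixed: steel sheet 195 x 245 x 4 mm with two aluminium fences 26 mm high, 7.5 mm thick. This point is where the fences' inner faces meet, on the sheet's top (7 mm above the bench, 4 mm above the 3 mm cutting mat). x points square at the far fence (inner face x = 0), y square at the left fence (inner face y = 0), z up. The sheet reaches 187 mm to -x, 237 mm to -y; those sides are open.
- lower_board: Dark wooden board 110 (x) x 150 (y) x 15 mm, 0.17 kg, flat on the jig's steel sheet and free to slide; too wide to grasp. Origin: centre of the underside; z up. It starts turned less than 0.15 rad from the jig's axes, so home means its centre 55 mm from the far fence and 75 mm from the left fence.
- upper_board: Lighter wooden board 110 (x) x 150 (y) x 12 mm, 0.13 kg, lying loose on the lower board, up to 10 mm and 0.08 rad askew from it; the fresh glue lets it slide. Origin: centre of the underside; z up. Same outline as the lower board; when home its top stands 27 mm above the steel sheet, 1 mm above the fences.
- block: Weight: flat ground steel bench block 96 (x) x 64 (y) x 19 mm, about 0.9 kg, lying flat on the mat. Origin: centre of the underside; z up.
- tin: Weight: full, closed round metal tin with a flat lid and a paper band, diameter 60 mm, height 55 mm, 0.2 to 0.4 kg, standing on the mat. Origin: centre of the underside; z up.
- brass_weight: Weight: knobbed brass scale weight, about 0.4 kg: cylinder of diameter 38 mm and height 44 mm, above it a neck and a knob of diameter 22 mm, total height 64 mm, standing on the mat. Origin: centre of the underside; z up.
- jeep: Half-built tan plastic model jeep, about 142 x 76 x 56 mm, a bystander standing on its wheels on the mat. Origin: under its middle; x along its length (front at -x).
- dish: Clear round plastic dish with small tan parts, diameter 90 mm, height 18 mm, a bystander on the mat beyond the jig. Origin: centre of the underside.
Mind the look-alikes: they are no part of the job. Several things have the shape of the tin; the one meant has the colours described above.

How it is judged:
By the outcome, as a careful person would: the job done as asked, in the order asked, and still so for the second after the job is handed in, with the robot touching nothing.
It also fails if it takes over 72 s, if anything falls off the work surface, if the arm or the gripper's body presses on something with over 40 N, if the wrist force passes 120 N, or if a joint passes its speed limit or range.

## Working session

There is one attempt and no reset: what is moved stays moved. The work goes in short steps, Python scripts to look and compute and a tool call to move; the robot and the scene stay as the last step left them, time stands still between calls to the robot, and variables do not carry over. Pictures are saved under pics/ and viewed, at most 10 in all, crops included, and the job is handed in when it is done.

Besides the shell and the picture viewer there is one more tool, called as name(argument=value, ...), one argument or row to a line, values as JSON. play_rows: Moves the arm, as the interface text tells. Its arguments: {"type":"object","properties":{"deltas":{"type":"array"}},"required":["deltas"]}

```bash
mkdir -p pics; ls; python3 - <<'E'
from cell import *
import cv2
for n in("scene","top"):
    im=get_image(n); cv2.imwrite(f"pics/{n}0.png",im[:,:,::-1]); c=camera_info(n); print(n,c)
s=read_state(); print(s)
E
```

```text
pics
scene {'fx': 455.49366293421446, 'fy': 455.49366293421446, 'cx': 319.8642413420491, 'cy': 233.11743992352484, 'distortion': array([-0.06411462,  0.        ,  0.        ,  0.        ,  0.        ]), 'T': array([[ 3.31206686e-01,  5.43172663e-01, -7.71534567e-01,
         1.49969530e+03],
       [ 9.43311254e-01, -2.09321391e-01,  2.57581897e-01,
        -2.14966626e+02],
       [-2.15872435e-02, -8.13110087e-01, -5.81709530e-01,
         7.03577225e+02],
       [ 0.00000000e+00,  0.00000000e+00,  0.00000000e+00,
         1.00000000e+00]])}
top {'fx': 469.2254463559651, 'fy': 469.2254463559651, 'cx': 309.63649781327115, 'cy': 237.59609374999062, 'distortion': array([0.01603627, 0.        , 0.        , 0.        , 0.        ]), 'T': array([[-1.24151413e-02, -9.98106151e-01,  6.02492790e-02,
         5.52870717e+02],
       [-9.99756654e-01,  1.34893096e-02,  1.74548606e-02,
         8.53438896e+01],
       [-1.82345249e-02, -6.00179130e-02, -9.98030737e-01,
         1.01831592e+03],
       [ 0.00000000e+00,  0.00000000e+00,  0.00000000e+00,
         1.00000000e+00]])}
{'clock': 0.1, 'qpos': array([ 1.23519425,  0.62927767,  0.03845204,  1.51827729, -0.0269987 ,
        0.99629658, -0.02001057]), 'qd': array([ 0.00047441, -0.00055381,  0.00067509, -0.00240205,  0.00038774,
        0.0002825 , -0.00160859]), 'tau': array([ 3.22872002e-03, -5.64534473e+01,  1.23053335e+00, -1.93974280e+01,
        1.12710972e-02,  5.41206129e-03,  1.26304445e-05]), 'eef_pos': array([ 173.12495595, -625.93226869,  230.46263498]), 'tool_rot': array([-3.13985213e+00,  2.44963135e-05,  2.69786134e-01]), 'force': array([-0.20253248,  0.16657893, -0.50127182]), 'torque': array([0.01404892, 0.06715351, 0.01563461]), 'gripper_force': 0.0, 'width': 85.3299015164782}
```

View pics/scene0.png

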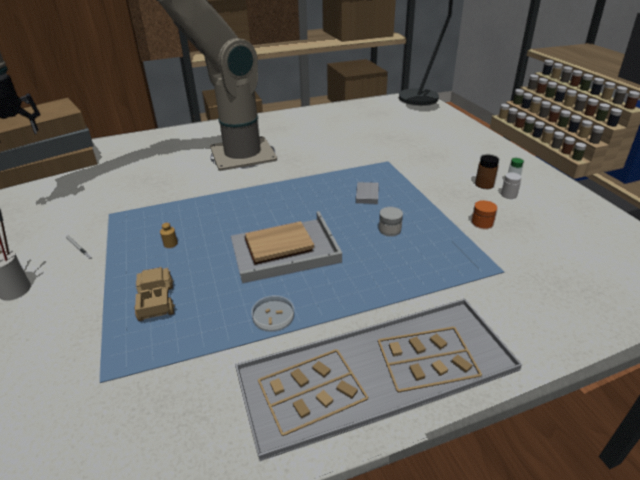

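View pics/top0.png

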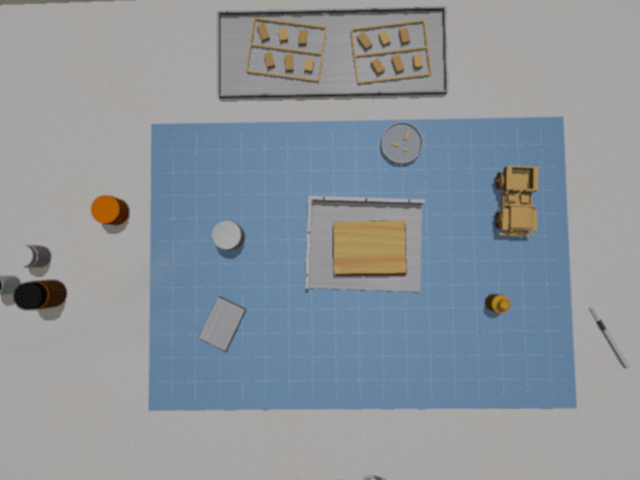

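```bash
cat > h.py <<'E'
import numpy as np, cv2
from cell import *
def ray(n,uv):
    c=camera_info(n);K=np.array([[c['fx'],0,c['cx']],[0,c['fy'],c['cy']],[0,0,1]])
    p=cv2.undistortPoints(np.float64(uv).reshape(-1,1,2),K,c['distortion']).reshape(-1,2)
    return c['T'][:3,3],np.c_[p,np.ones(len(p))]@c['T'][:3,:3].T
def P(n,uv,z):
    o,d=ray(n,uv); return (o+d*((z-o[2])/d[:,2])[:,None])[:,:2]
def big(m):
    k=max(cv2.findContours(m.astype(np.uint8)*255,cv2.RETR_EXTERNAL,cv2.CHAIN_APPROX_NONE)[0],key=cv2.contourArea)
    return k
def box(m,r):  # mask limited to roi x0,y0,x1,y1
    M=np.zeros_like(m);M[r[1]:r[3],r[0]:r[2]]=m[r[1]:r[3],r[0]:r[2]];return big(M)
E
python3 - <<'E'
from h import *
im=cv2.imread("pics/top0.png");hsv=cv2.cvtColor(im,cv2.COLOR_BGR2HSV)
a=cv2.resize(im[185:345,195:435],None,fx=3.3,fy=3.3,interpolation=cv2.INTER_CUBIC)
cv2.imwrite("pics/crop1.png",a)
H,S,V=[hsv[:,:,i].astype(int) for i in range(3)]
grey=(S<60)&(V>90); wood=(H<30)&(S>70)&(V>60)
def rep(name,k,z):
    w=P("top",k.reshape(-1,2),z).astype(np.float32); r=cv2.minAreaRect(w); print(name,np.round(r[0],1),np.round(r[1],1),round(r[2],1),np.round(cv2.boxPoints(r)).tolist())
rep("tin",box(grey,(205,210,252,262)),55)
rep("block",box(grey,(190,285,255,360)),19)
rep("upper",box(wood&(V>120),(320,210,415,285)),34)
rep("brass",box(wood,(480,285,520,320)),30)
rep("jeep",box(wood,(480,150,560,250)),30)
rep("jig",box(grey,(295,190,435,300)),20)
print(P("top",[(311,203),(311,288),(421,203),(421,288),(402,144)],7))
E
```

```text
tin [619.8 272.8] [62.1 60. ] 89.2 [[589.0, 242.0], [649.0, 241.0], [650.0, 303.0], [590.0, 304.0]]
block [434.  291.4] [66.6 99. ] 63.9 [[375.0, 283.0], [464.0, 240.0], [493.0, 300.0], [404.0, 343.0]]
upper [591.8 -21.9] [109.  150.2] 0.4 [[537.0, 53.0], [538.0, -97.0], [647.0, -97.0], [646.0, 54.0]]
brass [ 470.5 -290. ] [37.2 35. ] 89.4 [[453.0, -308.0], [488.0, -309.0], [488.0, -272.0], [453.0, -271.0]]
jeep [ 684.6 -331.2] [ 85.3 146.1] 86.6 [[609.0, -369.0], [755.0, -378.0], [760.0, -293.0], [614.0, -284.0]]
jig [599.3 -12.9] [249.1 201.6] 87.3 [[493.0, -133.0], [694.0, -142.0], [706.0, 107.0], [504.0, 116.0]]
[[ 689.0456115    99.14024662]
 [ 505.57042302  101.45096747]
 [ 685.44864811 -138.19556234]
 [ 502.9525219  -133.31872251]
 [ 815.13739775 -100.41420976]]
```

View pics/crop1.png

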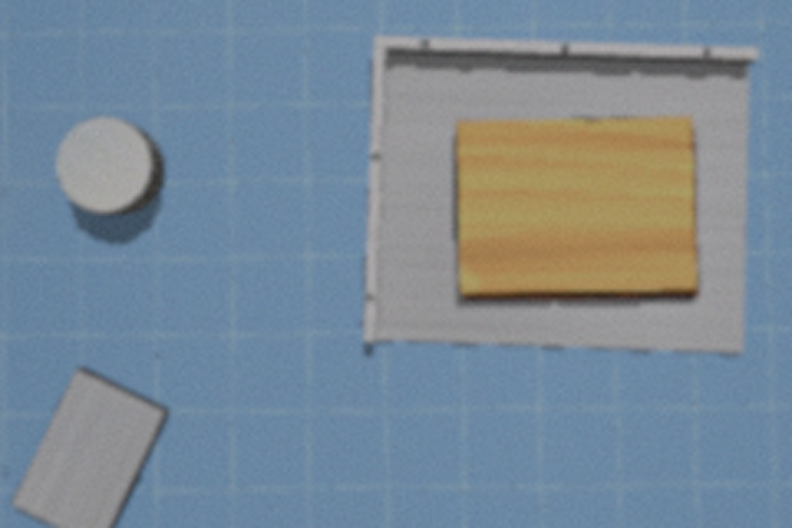

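```bash
cat >> h.py <<'E'
def plan(cmd,wps):
    "cmd,wps: (x,y,z,yaw[,grip]); prints tool-frame deltas from cmd (tool down)"
    x,y,z,a=cmd
    for w in wps:
        d=np.array(w[:2])-[x,y];c,s=np.cos(a),np.sin(a)
        dy=(w[3]-a+np.pi)%(2*np.pi)-np.pi
        print([round(float(v),3) for v in (c*d[0]+s*d[1],s*d[0]-c*d[1],z-w[2],0,0,-dy)])
E
python3 - <<'E'
from h import *
im=cv2.imread("pics/top0.png");hsv=cv2.cvtColor(im,cv2.COLOR_BGR2HSV)
S=cv2.GaussianBlur(hsv[:,:,1],(3,3),0).astype(float)
B=cv2.GaussianBlur(im,(3,3),0).astype(float); blue=B[:,:,0]-B[:,:,2]
# outer far fence edge per column, outer left per row: half crossing of blueness
def cross(v,i0):
    t=(v.max()+v.min())/2; i=np.where(v<t)[0][0]; return i0+i-1+(v[i-1]-t)/(v[i-1]-v[i])
far=[(u,cross(blue[188:202,u],188)) for u in range(314,420,2)]
left=[(cross(blue[v,296:314],296),v) for v in range(202,286,2)]
F=P("top",far,33);L=P("top",left,33)
f=lambda q:cv2.fitLine(np.float32(q),cv2.DIST_HUBER,0,.01,.01).ravel()
a,b=f(F),f(L);print(a,b)
A=np.c_[a[:2],-b[:2]];t=np.linalg.solve(A,b[2:]-a[2:]);c=a[2:]+a[:2]*t[0]
ya=np.arctan2(a[0],-a[1]) if a[1]<0 else np.arctan2(-a[0],a[1])
yb=np.arctan2(b[1],b[0]);yb=(yb+1.57)%np.pi-1.57
print("outer corner",c,"yaws",ya,yb)
th=(ya*2+yb)/3
R=np.array([[np.cos(th),-np.sin(th)],[np.sin(th),np.cos(th)]])
J=c-R@[7.5,7.5];print("jig corner",J,"yaw",th,"home centre",J+R@[-55,-75])
im=cv2.imread("pics/scene0.png")
cv2.imwrite("pics/crop2.png",cv2.resize(im[140:270,340:540],None,fx=4,fy=4,interpolation=cv2.INTER_CUBIC))
# scene check tin: lid centre & base
E
```

```text
[4.6504721e-02 9.9891806e-01 6.9789716e+02 1.4623648e+01] [ 9.9893802e-01 -4.6073869e-02  5.9915491e+02  1.1050646e+02]
outer corner [702.13983 105.7565 ] yaws -0.0465215 -0.046090245
jig corner [694.30018761  98.6122732 ] yaw -0.04637775 home centre [635.88224288  26.24278021]
```

View pics/crop2.png

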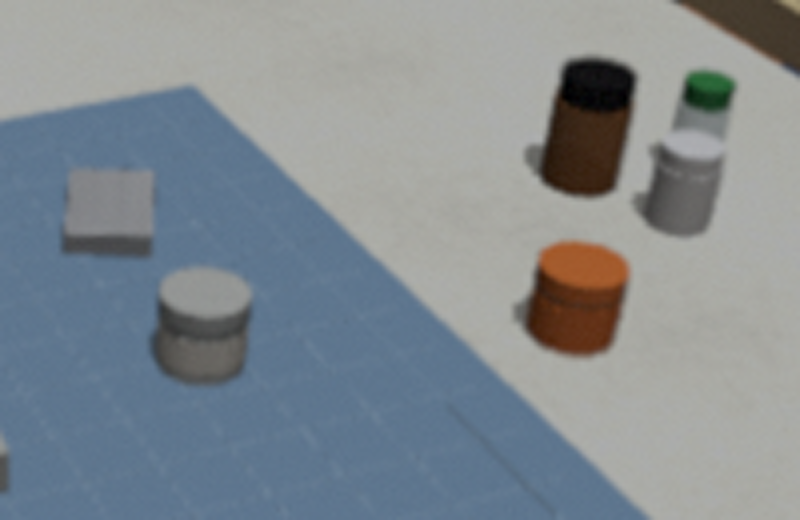

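```bash
cat >> h.py <<'E'
J=np.array([694.3,98.6]);TH=-0.0464
R=np.array([[np.cos(TH),-np.sin(TH)],[np.sin(TH),np.cos(TH)]])
def jig(x,y,z,dyaw=0.): 
    w=J+R@[x,y]; return (w[0],w[1],z,TH+dyaw)
def tojig(p): return R.T@(np.array(p[:2])-J)
E
python3 - <<'E'
from h import *
plan((173.278,-626.492,231.313,.27),[jig(-190,-125,150),jig(-190,-125,11)])
E
```

```text
[476.089, -500.172, 81.313, 0.0, 0.0, 0.316]
[476.089, -500.172, 220.313, 0.0, 0.0, 0.316]
```

play_rows(
  deltas=[476,-500,81.3,0,0,0.316,0.5,476,-500,81.3,0,0,0.316,0.5,476,-500,81.3,0,0,0.316,0.5,476,-500,81.3,0,0,0.316,0.5,476,-500,81.3,0,0,0.316,0.5,476,-500,81.3,0,0,0.316,0.5,476,-500,81.3,0,0,0.316,0.5,476,-500,81.3,0,0,0.316,0.5,476,-500,81.3,0,0,0.316,0.5,476,-500,81.3,0,0,0.316,0.5],
)

```text
clock: 1.35
eef_pos: [466.7, -77.3, 157.9]
tool_rot: [3.141, -0.0, -0.046]
force: [-0.4, -1.1, -0.1]
width: 42.4
gripper_force: 0.0
```

```bash
python3 - <<'E'
from h import *
plan((466.2,-78.2,158.,-.046),[jig(-190,-125,60),jig(-190,-125,11)])
E
```

```text
[29.679, -62.178, 98.0, 0.0, 0.0, 0.0]
[29.679, -62.178, 147.0, 0.0, 0.0, 0.0]
```

play_rows(
  deltas=[29.7,-62.2,50,0,0,0,0.5,29.7,-62.2,100,0,0,0,0.5,29.7,-62.2,130,0,0,0,0.5,29.7,-62.2,147,0,0,0,0.5,29.7,-62.2,147,0,0,0,0.5],
)

```text
clock: 1.98
eef_pos: [497.8, -18.8, 10.6]
tool_rot: [3.141, 0.002, -0.047]
force: [0.2, -0.1, -0.1]
width: 42.6
gripper_force: 0.0
```

play_rows(
  deltas=[8,0,0,0,0,0,0.5,15,0,0,0,0,0,0.5,22,0,0,0,0,0,0.5,29,0,0,0,0,0,0.5,36,0,0,0,0,0,0.5,43,0,0,0,0,0,0.5,49,0,0,0,0,0,0.5,54,0,0,0,0,0,0.5,58,0,0,0,0,0,0.5,61,0,0,0,0,0,0.5],
)

```text
clock: 3.22
eef_pos: [559.7, -21.2, 11.2]
tool_rot: [-3.142, -0.0, -0.046]
force: [-3.3, -1.0, 1.3]
width: 42.7
gripper_force: 1.1
```

```bash
python3 - <<'E'
from h import *
im=get_image("top")[:,:,::-1];s=read_state();print(s['eef_pos'],tojig(s['eef_pos']),s['force'])
a=cv2.resize(im[185:345,235:435],None,fx=3.6,fy=3.6,interpolation=cv2.INTER_CUBIC)
im2=get_image("scene")[:,:,::-1]
b=cv2.resize(im2[200:290,220:350],None,fx=4.4,fy=4.4,interpolation=cv2.INTER_CUBIC)
cv2.imwrite("pics/top1.png",a);cv2.imwrite("pics/sc1.png",b)
E
```

```text
[560.34936183 -21.19802725  11.21413604] [-128.24983476 -125.88216984] [-0.49957217  0.35492025 -0.43386081]
```

View pics/sc1.png

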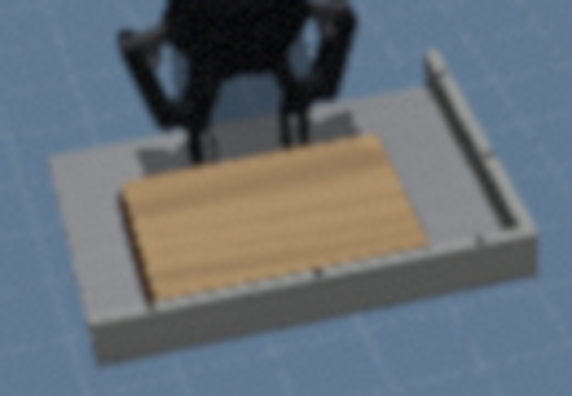

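play_rows(
  deltas=[3,0,0,0,0,0,0.5,5,0,0,0,0,0,0.5,6,0,0,0,0,0,0.5,7,0,0,0,0,0,0.5,7,0,0,0,0,0,0.5],
)

```text
clock: 3.95
eef_pos: [566.5, -21.5, 11.2]
tool_rot: [-3.142, -0.0, -0.046]
force: [-3.2, 0.1, 1.3]
width: 42.6
gripper_force: 1.4
```

play_rows(
  deltas=[1,0,0,0,0,0,0.5,2,0,0,0,0,0,0.5,3,0,0,0,0,0,0.5,3,0,0,0,0,0,0.5],
)

```text
clock: 4.45
eef_pos: [566.4, -21.5, 11.0]
tool_rot: [-3.141, 0.006, -0.046]
force: [-8.1, -0.2, 5.8]
width: 42.5
gripper_force: 4.1
```

play_rows(
  deltas=[2,0,0,0,0,0,0.5,4,0,0,0,0,0,0.5,4,0,0,0,0,0,0.5],
)

```text
clock: 4.82
eef_pos: [566.4, -21.4, 10.6]
tool_rot: [-3.141, 0.014, -0.046]
force: [-14.2, 1.1, 10.3]
width: 42.2
gripper_force: 7.4
```

```bash
python3 - <<'E'
from h import *
s=read_state();print(s['eef_pos'],s['tool_rot'],tojig(s['eef_pos']),s['force'])
# cmd ~ start cmd + (61+7+3+4) along tool x
c=jig(-190.2+75,-125.2,11);print(c)
plan(c,[jig(-150,-125,11),jig(-150,-125,70),jig(-60,-245,70,np.pi/2),jig(-60,-245,11,np.pi/2)])
E
```

```text
[566.3612611  -21.4463335   10.55575655] [-3.14116166  0.01379401 -0.04611468] [-122.23288874 -125.8513568 ] [-14.23894173   1.10211068  10.33255206]
(np.float64(573.4167925486549), np.float64(-21.121886705293264), 11, -0.0464)
[-34.8, -0.2, 0.0, 0.0, 0.0, -0.0]
[-34.8, -0.2, -59.0, 0.0, 0.0, -0.0]
[55.2, 119.8, -59.0, 0.0, 0.0, -1.571]
[55.2, 119.8, 0.0, 0.0, 0.0, -1.571]
```

play_rows(
  deltas=[-35,0,0,0,0,0,0.5,-35,0,-59,0,0,-0.17,0.5,-20,20,-59,0,0,-0.35,0.5,0,60,-59,0,0,-0.53,0.5,20,100,-59,0,0,-0.71,0.5,40,119.8,-59,0,0,-0.89,0.5,55.2,119.8,-59,0,0,-1.07,0.5,55.2,119.8,-59,0,0,-1.25,0.5,55.2,119.8,-59,0,0,-1.43,0.5,55.2,119.8,-59,0,0,-1.571,0.5],
)

```text
clock: 6.08
eef_pos: [624.8, -144.5, 70.5]
tool_rot: [3.138, -0.0, 1.529]
force: [-0.2, -0.8, -0.1]
width: 42.9
gripper_force: 0.0
```

```bash
python3 - <<'E'
from h import *
s=read_state();p=s['eef_pos'];print(p,s['tool_rot'],tojig(p))
im=get_image("top")[:,:,::-1];cv2.imwrite("pics/top2.png",im)
hsv=cv2.cvtColor(np.ascontiguousarray(im),cv2.COLOR_BGR2HSV);H,S,V=[hsv[:,:,i].astype(int) for i in range(3)]
k=box((H<30)&(S>70)&(V>120),(305,200,425,290))
r=cv2.minAreaRect((P("top",k.reshape(-1,2),34)-J).astype(np.float32)@R.astype(np.float32));print(r)
E
```

```text
[ 624.79844536 -144.52971426   70.53612959] [ 3.13787877e+00 -1.55127004e-04  1.52881920e+00] [ -58.14957985 -246.09175202]
((-56.12633514404297, -127.39772033691406), (110.27289581298828, 150.36643981933594), 0.1330067664384842)
```

play_rows(
  deltas=[0,0,35,0,0,0,0.5,0,0,59,0,0,0,0.5,12,0,59,0,0,0,0.5,20,0,59,0,0,0,0.5,28,0,59,0,0,0,0.5,37,0,59,0,0,0,0.5,46,0,59,0,0,0,0.5,55,0,59,0,0,0,0.5,63,0,59,0,0,0,0.5,70,0,59,0,0,0,0.5],
)

```text
clock: 7.38
eef_pos: [626.2, -73.6, 11.2]
tool_rot: [-3.141, 0.0, 1.525]
force: [-0.1, -1.7, 1.2]
width: 42.7
gripper_force: 1.3
```

play_rows(
  deltas=[5,0,0,0,0,0,0.5,9,0,0,0,0,0,0.5,12,0,0,0,0,0,0.5,14,0,0,0,0,0,0.5,14,0,0,0,0,0,0.5],
)

```text
clock: 8.0
eef_pos: [626.8, -60.8, 11.2]
tool_rot: [-3.141, 0.001, 1.524]
force: [-0.8, -3.5, 1.2]
width: 42.7
gripper_force: 2.0
```

play_rows(
  deltas=[2,0,0,0,0,0,0.5,4,0,0,0,0,0,0.5,6,0,0,0,0,0,0.5,6,0,0,0,0,0,0.5],
)

```text
clock: 8.5
eef_pos: [626.7, -60.9, 11.2]
tool_rot: [-3.141, 0.008, 1.522]
force: [0.1, -13.2, 2.6]
width: 42.9
gripper_force: 6.7
```

```bash
python3 - <<'E'
from h import *
plan(jig(-59,-156,11,np.pi/2),[jig(-59,-180,11,np.pi/2),jig(-145,-80,70),jig(-145,-80,11)])
E
```

```text
[-24.0, 0.0, 0.0, 0.0, 0.0, -0.0]
[76.0, -86.0, -59.0, 0.0, 0.0, 1.571]
[76.0, -86.0, 0.0, 0.0, 0.0, 1.571]
```

play_rows(
  deltas=[-24,0,0,0,0,0,0.5,-24,0,-59,0,0,0.17,0.5,0,-40,-59,0,0,0.35,0.5,40,-86,-59,0,0,0.53,0.5,76,-86,-59,0,0,0.71,0.5,76,-86,-59,0,0,0.89,0.5,76,-86,-59,0,0,1.07,0.5,76,-86,-59,0,0,1.25,0.5,76,-86,-59,0,0,1.43,0.5,76,-86,-59,0,0,1.571,0.5],
)

```text
clock: 9.75
eef_pos: [544.5, 27.7, 69.9]
tool_rot: [-3.14, 0.0, -0.05]
force: [-0.6, 0.0, 0.2]
width: 42.6
gripper_force: 0.0
```

```bash
python3 - <<'E'
from h import *
s=read_state();p=s['eef_pos'];print(p,s['tool_rot'],tojig(p))
im=get_image("top")[:,:,::-1];cv2.imwrite("pics/top3.png",im)
hsv=cv2.cvtColor(np.ascontiguousarray(im),cv2.COLOR_BGR2HSV);H,S,V=[hsv[:,:,i].astype(int) for i in range(3)]
k=box((H<30)&(S>70)&(V>120),(305,200,425,290))
r=cv2.minAreaRect((P("top",k.reshape(-1,2),34)-J).astype(np.float32)@R.astype(np.float32));print(r)
E
```

```text
[544.53198917  27.68046236  69.88943797] [-3.13965957e+00  1.70174749e-04 -4.99563570e-02] [-146.31733159  -77.78995027]
((-56.9565315246582, -75.72557067871094), (148.26669311523438, 110.20670318603516), 89.93090057373047)
```

play_rows(
  deltas=[0,0,35,0,0,0,0.5,0,0,59,0,0,0,0.5,8,0,59,0,0,0,0.5,15,0,59,0,0,0,0.5,20,0,59,0,0,0,0.5,24,0,59,0,0,0,0.5,27,0,59,0,0,0,0.5,29,0,59,0,0,0,0.5,31,0,59,0,0,0,0.5,31,0,59,0,0,0,0.5],
)

```text
clock: 11.05
eef_pos: [568.4, 24.8, 10.7]
tool_rot: [-3.142, 0.014, -0.046]
force: [-12.7, 1.9, 8.1]
width: 42.9
gripper_force: 6.4
```

```bash
python3 - <<'E'
from h import *
print(read_state()['qpos'])
b=(433.5,290.8)
plan(jig(-115.3,-80,11),[jig(-145,-80,11),jig(-145,-80,90),(*b,90,-.45),(*b,6,-.45),(*b,0,-.45)])
E
```

```text
[-0.14829507  0.84394682  0.08935838  1.88017302 -0.16227301  0.43863033
 -1.55719466]
[-29.7, 0.0, 0.0, 0.0, 0.0, -0.0]
[-29.7, 0.0, -79.0, 0.0, 0.0, -0.0]
[-154.134, -259.896, -79.0, 0.0, 0.0, 0.404]
[-154.134, -259.896, 5.0, 0.0, 0.0, 0.404]
[-154.134, -259.896, 11.0, 0.0, 0.0, 0.404]
```

play_rows(
  deltas=[-30,0,0,0,0,0,0.6,-30,0,-55,0,0,0,1,-60,-45,-79,0,0,0.1,1,-90,-98,-79,0,0,0.2,1,-110,-155,-79,0,0,0.3,1,-135,-210,-79,0,0,0.404,1,-154,-259.9,-79,0,0,0.404,1,-154,-259.9,-40,0,0,0.404,1,-154,-259.9,-30,0,0,0.404,1,-154,-259.9,-30,0,0,0.404,1],
)

```text
clock: 12.3
eef_pos: [434.4, 289.7, 41.1]
tool_rot: [3.14, -0.0, -0.452]
force: [0.1, 0.2, -0.2]
width: 85.2
gripper_force: 0.0
```

```bash
python3 - <<'E'
from h import *
s=read_state();print(s['eef_pos'],s['tool_rot'],s['qpos'],s['width'])
im=get_image("scene")[:,:,::-1]
cv2.imwrite("pics/sc4.png",cv2.resize(im[100:270,230:430],None,fx=3.5,fy=3.5,interpolation=cv2.INTER_CUBIC))
E
```

```text
[434.35705551 289.68364854  41.10775472] [ 3.14038744e+00 -9.22704193e-05 -4.52307660e-01] [-0.79878336  0.76495654  0.23874829  2.01900382 -0.42591296  0.40588241
 -2.25298072] 85.22418123458942
```

View pics/sc4.png

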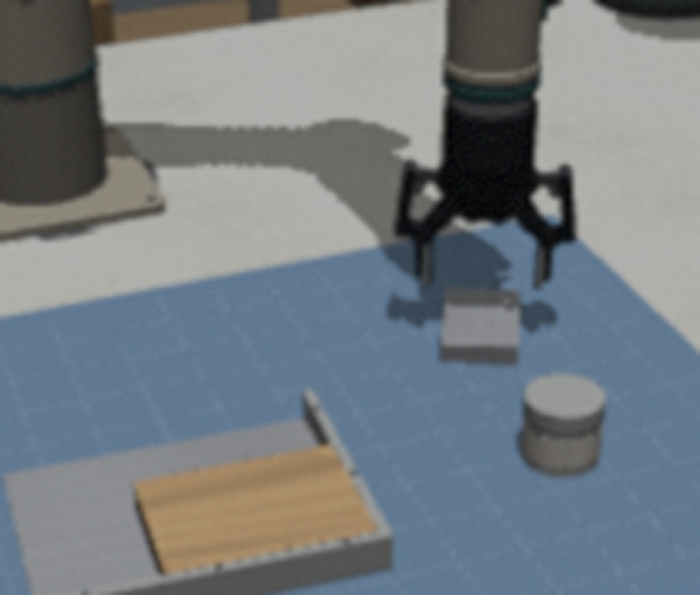

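play_rows(
  deltas=[0,0,20,0,0,0,1,0,0,33,0,0,0,1,0,0,39,0,0,0,1,0,0,41,0,0,0,1,0,0,41,0,0,0,1],
)

```text
clock: 12.98
eef_pos: [434.1, 291.0, 0.5]
tool_rot: [-3.141, -0.0, -0.45]
force: [-0.3, 0.2, 0.4]
width: 85.1
gripper_force: 0.0
```

play_rows(
  deltas=[0,0,0,0,0,0,0.7,0,0,0,0,0,0,0.5,0,0,0,0,0,0,0.4,0,0,0,0,0,0,0.4],
)

```text
clock: 13.48
eef_pos: [433.8, 290.9, 0.9]
tool_rot: [-3.141, 0.0, -0.45]
force: [-1.1, -0.9, 5.7]
width: 62.5
gripper_force: 65.6
```

```bash
python3 - <<'E'
from h import *
c=(433.8,290.9,0,-.45)
plan(c,[(*c[:2],90,-.45),jig(-55.7,-75.7,90),jig(-55.7,-75.7,36)])
print(jig(-55.7,-75.7,36))
E
```

```text
[0.0, -0.0, -90.0, 0.0, 0.0, -0.0]
[296.715, 151.34, -90.0, 0.0, 0.0, -0.404]
[296.715, 151.34, -36.0, 0.0, 0.0, -0.404]
(np.float64(635.1487294149806), np.float64(25.565027636221956), 36, -0.0464)
```

play_rows(
  deltas=[0,0,-15,0,0,0,0.4,0,0,-50,0,0,0,0.4,25,12,-90,0,0,-0.05,0.4,70,35,-90,0,0,-0.1,0.4,120,60,-90,0,0,-0.17,0.4,170,86,-90,0,0,-0.24,0.4,215,109,-90,0,0,-0.31,0.4,255,130,-90,0,0,-0.37,0.4,285,145,-90,0,0,-0.404,0.4,296.7,151.3,-90,0,0,-0.404,0.4],
)

```text
clock: 14.72
eef_pos: [635.3, 22.2, 90.0]
tool_rot: [3.139, 0.001, -0.05]
force: [-0.5, 0.9, -9.1]
width: 62.5
gripper_force: 71.2
```

play_rows(
  deltas=[0,0,20,0,0,0,0.4,0,0,38,0,0,0,0.4,0,0,48,0,0,0,0.4,0,0,53,0,0,0,0.4,0,0,54,0,0,0,0.4,0,0,54,0,0,0,0.4],
)

```text
clock: 15.48
eef_pos: [635.6, 25.7, 36.7]
tool_rot: [-3.142, -0.001, -0.046]
force: [0.7, 0.2, -7.5]
width: 62.4
gripper_force: 71.2
```

```bash
python3 - <<'E'
from h import *
s=read_state();p=s['eef_pos'];print(p,s['tool_rot'],tojig(p),s['force'])
im=get_image("scene")[:,:,::-1]
cv2.imwrite("pics/sc5.png",cv2.resize(im[150:290,210:360],None,fx=4,fy=4,interpolation=cv2.INTER_CUBIC))
E
```

```text
[635.62770721  25.73751607  36.70025789] [-3.14155893e+00 -1.00194426e-03 -4.61711042e-02] [-55.22953832 -75.50548061] [ 0.6988951   0.24121798 -7.4539358 ]
```

View pics/sc5.png

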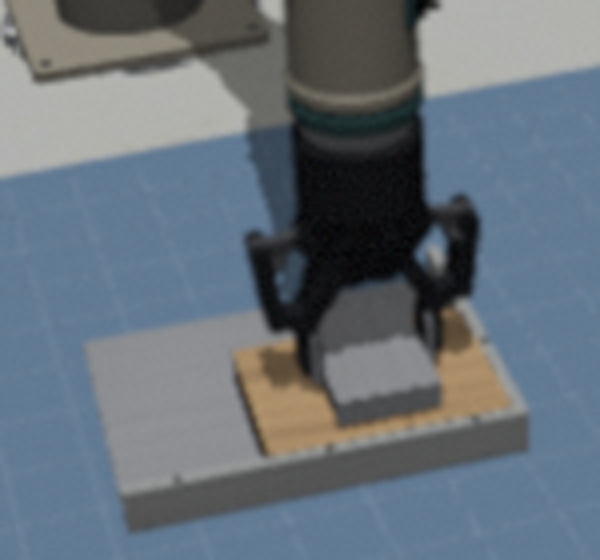

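play_rows(
  deltas=[0,0,1.5,0,0,0,0.4,0,0,3,0,0,0,0.4,0,0,4,0,0,0,0.4,0,0,4.5,0,0,0,0.4,0,0,4.5,0,0,0,0.4],
)

```text
clock: 16.15
eef_pos: [635.2, 25.7, 32.1]
tool_rot: [-3.142, -0.0, -0.046]
force: [-1.3, 0.6, -3.6]
width: 62.5
gripper_force: 71.7
```

play_rows(
  deltas=[0,0,0.4,0,0,0,0.4,0,0,0.8,0,0,0,0.4,0,0,0.8,0,0,0,0.4],
)

```text
clock: 16.52
eef_pos: [635.2, 25.7, 32.0]
tool_rot: [-3.141, -0.0, -0.046]
force: [-3.7, 0.7, 5.6]
width: 62.5
gripper_force: 73.0
```

play_rows(
  deltas=[0,0,0,0,0,0,0.8,0,0,0,0,0,0,0.9,0,0,0,0,0,0,1,0,0,-15,0,0,0,1,0,0,-50,0,0,0,1,0,0,-90,0,0,0,1,0,0,-90,0,0,0,1],
)

```text
clock: 17.4
eef_pos: [638.3, 25.6, 125.5]
tool_rot: [-3.141, -0.008, -0.046]
force: [-0.1, -0.2, -0.4]
width: 85.3
gripper_force: 0.0
```

```bash
python3 - <<'E'
from h import *
s=read_state();p=s['eef_pos'];print(p,tojig(p),s['force'],s['width'])
t=(619.3,272.2)
c=jig(-55.5,-75.5,121)
# tin: approach, yaw choices
plan(c,[(*t,121,TH),(*t,35,TH)])
E
```

```text
[638.27188599  25.63013408 125.51404752] [-52.58322469 -75.49010116] [-0.1238192  -0.24578258 -0.44733954] 85.26074469980227
[-27.471, -245.434, 0.0, 0.0, 0.0, -0.0]
[-27.471, -245.434, 86.0, 0.0, 0.0, -0.0]
```

play_rows(
  deltas=[-5,-45,0,0,0,0,1,-12,-100,0,0,0,0,1,-18,-155,0,0,0,0,1,-24,-205,0,0,0,0,1,-27.5,-245.5,0,0,0,0,1,-27.5,-245.5,30,0,0,0,1,-27.5,-245.5,50,0,0,0,1,-27.5,-245.5,50,0,0,0,1],
)

```text
clock: 18.4
eef_pos: [617.7, 270.4, 68.9]
tool_rot: [3.139, 0.004, -0.048]
force: [-0.4, -0.6, 0.6]
width: 85.6
gripper_force: 0.0
```

```bash
python3 - <<'E'
from h import *
s=read_state();p=s['eef_pos'];print(p,s['tool_rot'],s['width'])
im=np.ascontiguousarray(get_image("top")[:,:,::-1]);cv2.imwrite("pics/top6.png",im)
cv2.imwrite("pics/crop6.png",cv2.resize(im[180:300,190:430],None,fx=3.3,fy=3.3,interpolation=cv2.INTER_CUBIC))
hsv=cv2.cvtColor(im,cv2.COLOR_BGR2HSV);H,S,V=[hsv[:,:,i].astype(int) for i in range(3)]
rect=lambda k,z:print(cv2.minAreaRect((P("top",k.reshape(-1,2),z)-J).astype(np.float32)@R.astype(np.float32)))
wood=(H<30)&(S>70)&(V>100)
k=box(wood,(305,195,425,290));rect(k,34)
m=np.zeros(H.shape,np.uint8);cv2.drawContours(m,[k],-1,1,-1);m=cv2.erode(m,np.ones((5,5)))
rect(big((m>0)&(S<60)&(V>90)),53)
E
```

```text
[617.71761207 270.43530219  68.86508693] [ 3.13890611  0.00377949 -0.04756858] 85.5669948033529
((-56.23612976074219, -75.89165496826172), (110.1191635131836, 148.52206420898438), 0.22865909337997437)
((-56.530311584472656, -74.81190490722656), (95.92903137207031, 64.34596252441406), 0.16490250825881958)
```

View pics/crop6.png

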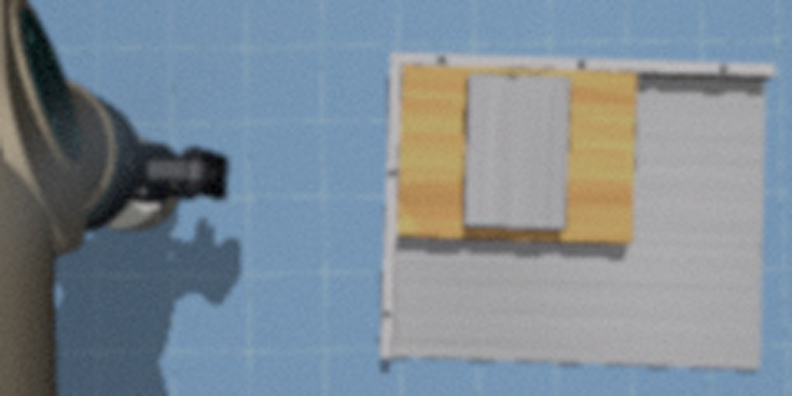

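play_rows(
  deltas=[0,0,25,0,0,0,1,0,0,45,0,0,0,1,0,0,52,0,0,0,1,0,0,52,0,0,0,1,0,0,52,0,0,0,0.8,0,0,52,0,0,0,0.6,0,0,52,0,0,0,0.4,0,0,52,0,0,0,0.4],
)

```text
clock: 19.45
eef_pos: [620.0, 272.6, 20.2]
tool_rot: [-3.14, -0.002, -0.046]
force: [-1.0, 1.0, 5.7]
width: 58.6
gripper_force: 65.1
```

```bash
python3 - <<'E'
from h import *
c=(619.8,272.4,18.7,TH);print(read_state()['eef_pos'])
plan(c,[jig(-55.7,-75.3,98.7),jig(-55.7,-75.3,74)])
E
```

```text
[620.02390795 272.6388712   20.21912199]
[26.781, 245.457, -80.0, 0.0, 0.0, -0.0]
[26.781, 245.457, -55.3, 0.0, 0.0, -0.0]
```

play_rows(
  deltas=[0,0,-30,0,0,0,0.4,2,10,-80,0,0,0,0.4,7,60,-80,0,0,0,0.4,12,110,-80,0,0,0,0.4,17,160,-80,0,0,0,0.4,22,205,-80,0,0,0,0.4,25,232,-80,0,0,0,0.4,26.8,245.5,-80,0,0,0,0.4,26.8,245.5,-70,0,0,0,0.4,26.8,245.5,-60,0,0,0,0.4],
)

```text
clock: 20.7
eef_pos: [634.0, 28.3, 77.8]
tool_rot: [-3.14, 0.001, -0.044]
force: [-0.5, 0.7, -3.6]
width: 58.7
gripper_force: 65.7
```

play_rows(
  deltas=[0,0,3,0,0,0,0.4,0,0,5,0,0,0,0.4,0,0,6.5,0,0,0,0.4,0,0,6.5,0,0,0,0.4],
)

```text
clock: 21.2
eef_pos: [634.6, 25.8, 72.5]
tool_rot: [-3.142, -0.0, -0.046]
force: [-0.3, -0.5, -2.8]
width: 58.3
gripper_force: 65.7
```

```bash
python3 - <<'E'
from h import *
s=read_state();p=s['eef_pos'];print(p,s['tool_rot'],tojig(p),s['force'])
E
```

```text
[634.59849175  25.8178183   72.53559337] [-3.14156919e+00 -2.49617086e-04 -4.61558558e-02] [-56.26137073 -75.47300328] [-0.33838619 -0.5007841  -2.79919951]
```

play_rows(
  deltas=[0.5,0,0.7,0,0,0,0.4,0.5,0,1.4,0,0,0,0.4,0.5,0,2,0,0,0,0.4,0.5,0,2.4,0,0,0,0.4,0.5,0,2.4,0,0,0,0.4],
)

```text
clock: 21.82
eef_pos: [635.0, 25.7, 70.2]
tool_rot: [3.142, -0.0, -0.046]
force: [-1.2, 0.2, -0.8]
width: 58.4
gripper_force: 65.7
```

play_rows(
  deltas=[0,0,0.5,0,0,0,0.4,0,0,0.7,0,0,0,0.4,0,0,0.7,0,0,0,0.4],
)

```text
clock: 22.2
eef_pos: [635.0, 25.6, 70.2]
tool_rot: [-3.141, -0.0, -0.046]
force: [-2.8, -0.6, 5.0]
width: 59.1
gripper_force: 66.2
```

play_rows(
  deltas=[0,0,0,0,0,0,0.75,0,0,0,0,0,0,0.9,0,0,0,0,0,0,1,0,0,-15,0,0,0,1,0,0,-45,0,0,0,1,0,0,-85,0,0,0,1,0,0,-85,0,0,0,1],
)

```text
clock: 23.08
eef_pos: [637.9, 25.6, 158.9]
tool_rot: [-3.141, -0.008, -0.046]
force: [0.7, -1.0, 0.1]
width: 85.3
gripper_force: 0.0
```

```bash
python3 - <<'E'
from h import *
b=(470.,-290.)
# brass: base ring estimate from scene view as second measure
im=cv2.imread("pics/scene0.png");hsv=cv2.cvtColor(im,cv2.COLOR_BGR2HSV);H,S,V=[hsv[:,:,i].astype(int) for i in range(3)]
k=box((H<30)&(S>90)&(V>50),(150,215,190,255));x,y,w,h=cv2.boundingRect(k);print(x,y,w,h)
# two-view: rays at knob top
m=k.reshape(-1,2);u=(x+(w-1)/2)
o1,d1=ray("scene",[(u,y+h*0.66)]);print("scene z=25",P("scene",[(u,y+h*.66)],25))
t=cv2.imread("pics/top0.png");hsv=cv2.cvtColor(t,cv2.COLOR_BGR2HSV);H,S,V=[hsv[:,:,i].astype(int) for i in range(3)]
k=box((H<30)&(S>90)&(V>50),(480,285,520,320));x,y,w,h=cv2.boundingRect(k);print(x,y,w,h)
print("top brass rim z47",P("top",[(x+(w-1)/2,y+(h-1)/2)],47))
cv2.imwrite("pics/crop7.png",cv2.resize(t[280:325,470:530],None,fx=8,fy=8,interpolation=cv2.INTER_CUBIC))
E
```

```text
161 223 16 24
scene z=25 [[ 483.73133028 -285.52906496]]
486 295 24 18
top brass rim z47 [[ 471.91228162 -278.55347746]]
```

View pics/crop7.png

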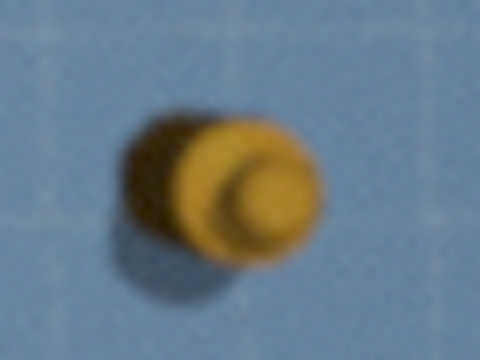

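```bash
python3 - <<'E'
from h import *
b=P("top",[(500.6,303.6)],47)[0];print(b,P("top",[(503.7,304.0)],66))
c=jig(-55.5,-75.4,154.1)
plan(c,[(*b,154,TH),(*b,80,TH)])
plan(c,[(*b,154,-.3),(*b,80,-.3)])
E
```

```text
[ 471.65306626 -284.78036995] [[ 472.39382749 -283.61920754]]
[-149.125, 317.895, 0.1, 0.0, 0.0, -0.0]
[-149.125, 317.895, 74.1, 0.0, 0.0, -0.0]
[-149.125, 317.895, 0.1, 0.0, 0.0, 0.254]
[-149.125, 317.895, 74.1, 0.0, 0.0, 0.254]
```

play_rows(
  deltas=[-18,38,0,0,0,0,1,-42,90,0,0,0,0,1,-66,142,0,0,0,0,1,-90,194,0,0,0,0,1,-114,246,0,0,0,0,1,-137,292,0,0,0,0,1,-149,318,20,0,0,0,1,-149,318,50,0,0,0,1,-149,318,64,0,0,0,1,-149,318,64,0,0,0,1],
)

```text
clock: 24.32
eef_pos: [471.1, -284.1, 89.5]
tool_rot: [-3.14, 0.002, -0.045]
force: [0.6, -0.4, 1.4]
width: 85.1
gripper_force: 0.0
```

```bash
python3 - <<'E'
from h import *
s=read_state();print(s['eef_pos'],s['tool_rot'],s['force'])
im=np.ascontiguousarray(get_image("top")[:,:,::-1]);cv2.imwrite("pics/top8.png",im)
hsv=cv2.cvtColor(im,cv2.COLOR_BGR2HSV)
g=cv2.cvtColor(cv2.resize(im[195:275,310:400],None,fx=4,fy=4,interpolation=cv2.INTER_CUBIC),cv2.COLOR_BGR2GRAY)
c=cv2.HoughCircles(cv2.GaussianBlur(g,(7,7),0),cv2.HOUGH_GRADIENT,1.5,60,param1=80,param2=20,minRadius=52,maxRadius=75)
for q in c[0][:3]:
    u=((q[0]+.5)/4-.5+310,(q[1]+.5)/4-.5+195); print(q,u,tojig(P("top",[u],108)[0]))
a=cv2.resize(im[185:345,300:540],None,fx=3.3,fy=3.3,interpolation=cv2.INTER_CUBIC);cv2.imwrite("pics/crop8.png",a)
E
```

```text
[ 471.14631049 -284.13512533   89.53944073] [-3.14031260e+00  1.79830737e-03 -4.53279100e-02] [ 0.60980833 -0.36384527  1.35852443]
[153.75 114.75  60.55] (np.float32(348.0625), np.float32(223.3125)) [-56.24339691 -75.08690063]
```

View pics/crop8.png

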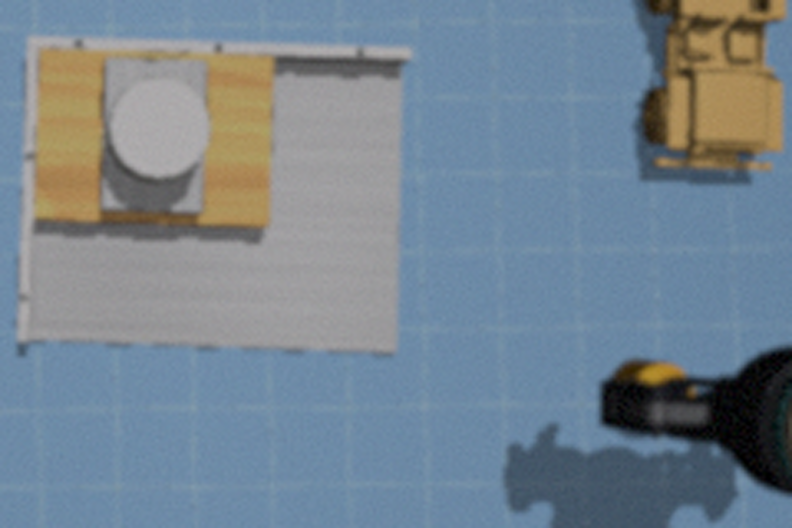

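play_rows(
  deltas=[0,0,35,0,0,0,1,0,0,65,0,0,0,1,0,0,77.5,0,0,0,1,0,0,77.5,0,0,0,1,0,0,77.5,0,0,0,0.7,0,0,77.5,0,0,0,0.4,0,0,77.5,0,0,0,0.2,0,0,77.5,0,0,0,0.15,0,0,77.5,0,0,0,0.15],
)

```text
clock: 25.5
eef_pos: [472.0, -285.5, 14.0]
tool_rot: [3.141, -0.002, -0.046]
force: [-0.1, 1.3, 6.2]
width: 36.8
gripper_force: 59.6
```

```bash
python3 - <<'E'
from h import *
s=read_state();p=s['eef_pos'];print(p,s['force'],s['width'])
c=(*(p[:2]),p[2],TH)
plan(c,[jig(-55.6,-75.4,p[2]+130),jig(-55.6,-75.4,p[2]+110)])
E
```

```text
[ 472.01666127 -285.52335761   13.97877133] [-0.05582105  1.25281519  6.16096771] 36.798950749796454
[148.627, -318.62, -130.0, 0.0, 0.0, -0.0]
[148.627, -318.62, -110.0, 0.0, 0.0, -0.0]
```

play_rows(
  deltas=[0,0,-35,0,0,0,0.15,0,0,-90,0,0,0,0.15,10,-20,-135,0,0,0,0.15,33,-70,-140,0,0,0,0.15,57,-122,-140,0,0,0,0.15,80,-172,-140,0,0,0,0.15,103,-220,-140,0,0,0,0.15,124,-265,-140,0,0,0,0.15,140,-300,-135,0,0,0,0.15,148.6,-318.6,-130,0,0,0,0.15],
)

```text
clock: 26.75
eef_pos: [634.6, 29.3, 142.2]
tool_rot: [-3.141, 0.001, -0.043]
force: [0.1, -0.7, -3.6]
width: 36.4
gripper_force: 61.3
```

play_rows(
  deltas=[0,0,0,0,0,0,0.15,0,0,8,0,0,0,0.15,0,0,14,0,0,0,0.15,0,0,18,0,0,0,0.15,0,0,19,0,0,0,0.15,0,0,19,0,0,0,0.15],
)

```text
clock: 27.5
eef_pos: [634.7, 26.1, 123.9]
tool_rot: [3.142, -0.0, -0.046]
force: [0.2, 0.2, -3.9]
width: 36.4
gripper_force: 61.3
```

```bash
python3 - <<'E'
from h import *
s=read_state();p=s['eef_pos'];print(p,s['tool_rot'],tojig(p),s['force'],s['width'])
E
```

```text
[634.65916102  26.13082206 123.88739858] [ 3.14159133e+00 -1.06023584e-04 -4.64698350e-02] [-56.21528492 -75.15752236] [ 0.15746565  0.24871791 -3.89426356] 36.371193663982645
```

play_rows(
  deltas=[0.4,0.4,1.5,0,0,0,0.15,0.4,0.4,2.8,0,0,0,0.15,0.4,0.4,3.8,0,0,0,0.15,0.4,0.4,4.5,0,0,0,0.15,0.4,0.4,5,0,0,0,0.15,0.4,0.4,5,0,0,0,0.15],
)

```text
clock: 28.25
eef_pos: [635.0, 25.9, 119.1]
tool_rot: [-3.142, -0.0, -0.046]
force: [-0.9, 1.6, -0.3]
width: 36.5
gripper_force: 61.6
```

play_rows(
  deltas=[0,0,0.5,0,0,0,0.15,0,0,0.7,0,0,0,0.15,0,0,0.7,0,0,0,0.15],
)

```text
clock: 28.62
eef_pos: [635.1, 25.9, 119.0]
tool_rot: [-3.141, -0.0, -0.046]
force: [-2.9, -0.6, 5.2]
width: 36.6
gripper_force: 62.1
```

play_rows(
  deltas=[0,0,0,0,0,0,0.55,0,0,0,0,0,0,0.8,0,0,0,0,0,0,1,0,0,0,0,0,0,1,0,0,-15,0,0,0,1,0,0,-45,0,0,0,1,0,0,-90,0,0,0,1,0,0,-110,0,0,0,1,-50,20,-110,0,0,0,1,-90,60,-110,0,0,0,1],
)

```text
clock: 29.88
eef_pos: [541.5, -28.6, 229.3]
tool_rot: [-3.141, -0.002, -0.042]
force: [0.1, -2.3, -0.1]
width: 85.4
gripper_force: 0.0
```

play_rows(
  deltas=[-30,50,0,0,0,0,1,-50,100,0,0,0,0,1,-60,150,0,0,0,0,1,-60,160,0,0,0,0,1,-60,160,0,0,0,0,1],
)

```text
clock: 30.5
eef_pos: [475.4, -187.3, 228.8]
tool_rot: [-3.142, -0.001, -0.048]
force: [0.4, 0.9, 0.1]
width: 86.0
gripper_force: 0.0
```

```bash
python3 - <<'E'
from h import *
s=read_state();print(s['eef_pos'],s['force'],s['clock'])
im=np.ascontiguousarray(get_image("top")[:,:,::-1])
hsv=cv2.cvtColor(im,cv2.COLOR_BGR2HSV);H,S,V=[hsv[:,:,i].astype(int) for i in range(3)]
w=(H<30)&(S>70)&(V>100)
k=box(w,(305,195,425,290));print(cv2.minAreaRect((P("top",k.reshape(-1,2),34)-J).astype(np.float32)@R.astype(np.float32)))
g=cv2.cvtColor(cv2.resize(im[195:275,310:400],None,fx=4,fy=4,interpolation=cv2.INTER_CUBIC),cv2.COLOR_BGR2GRAY)
for r0,r1,z in((52,75,108),(34,48,152)):
    c=cv2.HoughCircles(cv2.GaussianBlur(g,(7,7),0),cv2.HOUGH_GRADIENT,1.5,30,param1=80,param2=18,minRadius=r0,maxRadius=r1)
    for q in ([] if c is None else c[0][:3]): print(z,q[2],tojig(P("top",[((q[0]+.5)/4-.5+310,(q[1]+.5)/4-.5+195)],z)[0]))
m=w.copy()*0;m[205:245,330:370]=(w&(S>120))[205:245,330:370]
k=big(m);print(cv2.minEnclosingCircle(k),cv2.boundingRect(k))
im=get_image("scene")[:,:,::-1]; 
hs=cv2.cvtColor(np.ascontiguousarray(im),cv2.COLOR_BGR2HSV)
print(cv2.boundingRect(box((hs[:,:,0]<30)&(hs[:,:,1]>150),(240,150,340,228))))
E
```

```text
[ 475.42594261 -187.25129056  228.83162471] [0.37075406 0.86956696 0.08192847] 30.5
((-56.23265838623047, -76.76142883300781), (110.1191635131836, 150.26158142089844), 0.22865909337997437)
108 74.05 [-53.12975348 -80.82264053]
152 43.45 [-58.19063391 -73.73880522]
((349.1164245605469, 221.56849670410156), 9.862576484680176) (340, 212, 19, 20)
(305, 218, 1, 1)
```

```bash
python3 -c "
from cell import *
print(finish_job())"
```

```text
the job is handed in; nothing more can be done
None
```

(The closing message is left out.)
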